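# Clamp the glue bottle and get its odd-threaded cap off

### The job

Swing the bottle holder's clamp bar fully down onto the glue bottle's foot, then take the twist cap off the bottle: nobody knows whether it loosens to the left or to the right, so try turning it both ways, a good sixth of a turn the way it gives, until it lifts free. Finish while still holding the cap in the gripper, still and about 10 cm above where it sat, with the clamp left down and the tape roll, glue stick and eraser left alone.

Things in the scene. Friction and masses are not known exactly. Their poses are not given: they have to be found in the camera images.
- holder: Fixed wooden board, 110 (x) by 250 (y) by 15 mm high, with a white squat glue bottle fixed in it and a steel clamp bar. Origin on the table under the bottle's upright axis, z up; the board runs from y = -65 to y = +185 mm of this frame, and the clamp lies along +y.
- cap_center (a point): Centre (half-way up) of the loose grey ribbed round cap on the bottle: 46 mm across, 36 mm high, hollow, 25 to 50 g; z is its axis, up. Seated, its centre is 98 mm above the table on the bottle's axis, its x axis within 0.05 rad of the holder's x.
- clamp (a joint): Angle of the clamp bar (rad): 0 = lying level, down on the bottle's foot (end stop); it starts raised, 0.45 to 0.85, and grows as it is raised. It stays where it is left; a few newtons pressed down on the bar move it.
- clamp_tip (a point): Top of the free end of the clamp bar, a flat steel bar 20 mm wide and 8 mm thick, 124 mm from the hinge to this end. When down, its top lies 33 mm above the table.
- clamp_hinge (a point): Hinge axis of the clamp bar, 165 mm from the bottle's axis along the holder's +y, 30 mm above the table; the axis is the holder's x. Hinge cheeks 38 mm wide in all, up to 43 mm above the table, within 11 mm of it. The bar reaches from here towards the bottle.
- tape_center (a point): Centre of a bystanding cardboard tape roll lying flat, 68 mm across, 22 mm high.
- gluestick_center (a point): Centre of a bystanding glue stick standing upright, 27 mm across, 64 mm high.
- eraser_center (a point): Centre of a bystanding eraser, 24 by 52 by 13 mm high.
- cap: The same cap, given at the centre of its underside, 18 mm below cap_center. Twist lock: two lugs under rims of the neck. In one sense (left or right, varies from run to run, unseen) it stops after 0.05 to 0.2 rad (0.35 if forced); in the other it turns easily to a stop at about 1.2 rad and lifts off anywhere from 0.95 rad to that stop, its x to the holder's x. Before that it rises only 2 mm. No spring, little friction.
- neck_top (a point): Top of the bottle's neck, inside the cap, 108 mm above the table. Bottle: foot 92 mm across up to 23 mm above the table, body 72 mm across up to 62 mm, then a cone narrowing to 50 mm across at 76 mm; the cap's lower edge is at 80 mm.
Not all that is in view belongs to the job. Of the things like the cap, leave any that is orange or yellow; of the rest the smaller one is meant.

How it is judged (in metres and radians):
On the way, in this order (a step that is already met when the one before it is completed fails the run):
1. the clamp bar is down on the bottle's foot (value of joint clamp below 0.06 rad), for 0.2 s.
2. the cap has come off the neck (z of cap_center in the frame of holder above 0.135 m), for 0.1 s.
At the end, for the whole second after the job is handed in: The cap is held still between the fingers, at least 60 mm higher than where it sat (centre over 158 mm above the table), touching nothing of the bottle or holder, slower than 30 mm/s; the clamp bar is still down (within 0.08 rad of level) (z of cap_center in the frame of holder above 0.158 m and contact force between the fingers and cap above 1 N and contact force between cap and holder below 0.1 N and linear speed of cap below 0.03 m/s and value of joint clamp below 0.08 rad); the arm keeps its last pose, push and grip.
It fails at once if the tape roll is displaced by more than 30 mm (distance of tape_center from where it was at the start of the episode above 0.03 m).
It fails at once if the glue stick is displaced by more than 30 mm (distance of gluestick_center from where it was at the start of the episode above 0.03 m).
It fails at once if the eraser is displaced by more than 30 mm (distance of eraser_center from where it was at the start of the episode above 0.03 m).
It also fails if it takes over 54 s, if anything falls off the work surface, if the arm or the gripper's body presses on something with over 40 N, if the wrist force passes 120 N, or if a joint passes its speed limit or range.

### The arm

A 7-joint arm with a two-finger parallel gripper is mounted at the origin on the work surface. World frame = base frame: x ahead of the robot, y to its left, z up, the work surface at z = 0. Lengths are in mm, angles in degrees, forces in N, time in s.
With the tool pointing down it reaches from about 425 to 925 mm from the base axis. Payload 6.8 kg.
Tool frame: the origin (TCP) lies on the centre line of the jaws, within the pads' length; the fingertips stand bot.finger_overhang ahead of it and the grasp point (between the pads) lies 8 mm behind it (bot.finger_overhang is the distance from the TCP to the fingertips, in mm); z points along the fingers, x is the direction in which the jaws open and shut, and the axes are right-handed (so a half turn about z gives the same grasp; the last joint's range is limited). The gripper opens to 88 mm and grips with 3 to 60 N. Pads are 20 mm wide; open, the fingers measure 115 mm over their backs; the gripper's body (75 mm by 178 mm) begins 61 mm behind the grasp point.
Start: joints at [-69.677, 27.33, 1.283, 89.118, -0.659, 63.558, -4.761], TCP at [301.356, 604.013, 233.664] pointing down, gripper open.
Joint ranges: [-169.35, 169.35], [-19.33, 120.38], [-80.79, 83.38], [13.8, 139.57], [-78.32, 258.32], [9.67, 109.79], [-169.56, 169.56]. Speed limits (degrees/s): [136.94, 136.94, 180, 180, 180, 180, 180].

### API

Orientations are given as a 3x3 rotation matrix whose columns are the frame's x, y, z axes.
In Python, from cell import bot gives the robot as it stands. The module is installed in compiled form; this text tells all that it offers.
- The arm moves only by the tool drive_tool, never from a script. Its argument "motion" is a list of rows, each a list of 4 numbers: the shift along the tool's x, y, z in cm, then the turn about the tool's z in rad. A call has 1 to 10 rows; each row shifts and turns the pose as measured when the row begins, along the tool's axes as they then stand; what a row does not reach is not made up. A row lasts 1/8 s, in which the tool goes at most 62.5 mm and 10.7 degrees, less where a joint would pass 70% of its speed; a pose out of reach is approached as far as the arm can. A call with a gripper value outside its range is refused whole. "claw" is the finger opening in cm, from 0 to 8.78, set as the call begins (left out, the last holds). The fingers move at their own pace and stop on an object; "grip_force" is the grip in N (left out, the last holds). Time passes only in rows, so rows that do not move let the fingers close. It gives the time, the measured TCP pose, the force and the opening at its end, in the units of the state.
- bot.observe(): the state, without advancing time (a new reading comes with each control period).
- bot.grab_frame(name): name is "side" or "top"; returns a dict with "pixels" (384x512x3 uint8, red, green, blue), "fx", "fy", "cx", "cy" (pixels), "R" (3x3) and "t" (3): a world point X has camera coordinates R X + t. Camera axes: x right, y down, z forward; pixel columns grow to the right and rows downward; lengths in mm; the calibration is good to about 2 mm. A picture is of the moment at which its call begins. There is no depth.
- bot.close_job(): hands the job in, once; it reports no verdict.
Trained networks look in a picture, given as the dict that the camera call returned (one of the last four; its "shot" number tells which), for a name from the list of things; names that differ only in an ending like _2 or _b are one class to them, and where a whole thing is asked for, a point or a joint stands for the part that bears it (a point fixed in the world has none). Each returns a list of dicts, best first, with "score" (0 to 1); they miss things now and then, are a little off and sometimes report something else, mostly with a low value. They report only what shows in the picture. A call takes as long as a camera call. They do not tell look-alikes from the thing itself.
- bot.recognise(picture, query): "bbox" ([centre column, centre row, width, height] in pixels, round what is visible of it).
- bot.trace(picture, query): "pixels" (384x512 bool, what is visible of it) and "bbox" ([centre column, centre row, width, height] in pixels, round what is visible of it).
The state is a dict: "clock": time; "q": joint angles; "qvel": joint speeds; "effort": joint torques, N m; "ee_pos": TCP position; "ee_rot": TCP orientation; "ft_force": force on the tool from outside, world axes, zero at the start; "torque": the same for the moment, N m; "opening": finger opening in mm.
Only numpy, scipy, OpenCV 4.12 (cv2) and the standard library are available. Lean on these libraries where they do the work, as an engineer would, in place of code of your own. Each camera call takes 0.05 s, during which the arm holds its last target.

## Working session

There is one attempt and no reset: what is moved stays moved. The work goes in short steps, Python scripts to look and compute and a tool call to move; the robot and the scene stay as the last step left them, time stands still between calls to the robot, and variables do not carry over. Pictures are saved under pics/ and viewed, and the job is handed in when it is done.

Besides the shell and the picture viewer there is one more tool, called after "Emit:" by a JSON object that holds its "api" and its "payload". drive_tool: Moves the arm, as the interface text tells. Its arguments: {"type":"object","properties":{"motion":{"type":"array","items":{"type":"array","items":{"type":"number"}}},"claw":{"type":"number"},"grip_force":{"type":"number"}},"required":["motion"]}

```bash
mkdir -p pics; cat > h.py <<'E'
import numpy as np, cv2
from cell import bot
def save(p,name): cv2.imwrite('pics/'+name, cv2.cvtColor(p['pixels'],cv2.COLOR_RGB2BGR))
def ray(p,u,v):
    R=np.array(p['R']);t=np.array(p['t']);o=-R.T@t
    d=R.T@np.array([(u-p['cx'])/p['fx'],(v-p['cy'])/p['fy'],1]);return o,d/np.linalg.norm(d)
def atz(p,u,v,z):
    o,d=ray(p,u,v);return o+d*(z-o[2])/d[2]
def tri(rs):
    A=np.zeros((3,3));b=np.zeros(3)
    for o,d in rs:
        M=np.eye(3)-np.outer(d,d);A+=M;b+=M@o
    return np.linalg.solve(A,b)
def proj(p,X):
    c=np.array(p['R'])@np.array(X,float)+np.array(p['t']);return np.array([p['fx']*c[0]/c[2]+p['cx'],p['fy']*c[1]/c[2]+p['cy']])
E
python3 - <<'E'
from h import *
import pickle
s=bot.observe();print(s,bot.finger_overhang)
for n in('side','top'):
    p=bot.grab_frame(n);save(p,n+'0.png');pickle.dump(p,open(n+'0.pkl','wb'))
    print(n,-np.array(p['R']).T@p['t'],p['fx'])
    for q in('cap','cap_center','clamp','clamp_tip','clamp_hinge','holder','tape_center','gluestick_center','eraser_center'):
        print(q,[(np.round(r['bbox'],1).tolist(),round(r['score'],2)) for r in bot.recognise(p,q)])
E
```

```text
{'clock': 0.0, 'q': array([-69.67680968,  27.37394562,   1.28079897,  89.17805763,
        -0.65971244,  63.55721588,  -4.76074912]), 'qvel': array([-0.10694971,  0.03917184, -0.07081565, -0.01209255, -0.04238087,
        0.05075097, -0.07434071]), 'effort': array([-7.18404135e-04, -5.82859182e+01,  1.53435275e+00, -2.72617435e+01,
       -5.43769612e-02,  1.68589392e-02,  1.67630465e-04]), 'ee_pos': array([301.11891467, 603.46399682, 232.70549965]), 'ee_rot': array([[ 4.46450102e-01,  8.94808272e-01, -6.80011035e-04],
       [ 8.94806773e-01, -4.46450602e-01, -1.64279386e-03],
       [-1.77357687e-03,  1.24947005e-04, -9.99998419e-01]]), 'ft_force': array([0.04172002, 0.15176631, 0.02110447]), 'torque': array([ 0.00660986,  0.01875188, -0.00396485]), 'opening': 87.81554587235216} 11.0
side [465.10206156 445.84387274 558.63183574] 362.3221826518145
cap [([340.4, 247.1, 38.7, 39.1], 0.92), ([176.4, 197.2, 32.1, 40.1], 0.89), ([337.7, 211.5, 23.2, 24.0], 0.88), ([265.1, 197.6, 28.9, 30.1], 0.78), ([250.8, 261.1, 89.5, 124.8], 0.74)]
cap_center [([342.4, 247.4, 39.1, 42.9], 0.88), ([335
[... 599 characters left out ...]
+02] 419.468058104043
cap [([241.3, 296.6, 31.3, 37.1], 0.74), ([291.9, 286.0, 19.6, 30.0], 0.74), ([248.8, 212.9, 28.2, 29.4], 0.7), ([258.1, 113.1, 33.6, 39.0], 0.63)]
cap_center [([247.7, 212.5, 25.4, 27.4], 0.93), ([292.1, 284.4, 24.2, 27.8], 0.92), ([242.7, 294.6, 35.6, 38.1], 0.81), ([257.1, 112.0, 34.4, 39.9], 0.8)]
clamp [([186.0, 217.6, 61.2, 13.7], 0.66), ([216.9, 217.3, 125.5, 63.5], 0.59)]
clamp_tip [([188.8, 218.0, 61.2, 13.8], 0.78)]
clamp_hinge [([218.2, 218.1, 129.3, 61.9], 0.63)]
holder [([219.8, 216.9, 129.1, 64.2], 0.76)]
tape_center [([325.2, 199.1, 35.5, 36.0], 0.75)]
gluestick_center [([276.2, 155.9, 15.1, 21.7], 0.64)]
eraser_center [([207.1, 159.9, 28.9, 17.3], 0.63)]
```

```bash
python3 - <<'E'
import cv2
for n,(a,b,c,d) in (('side',(130,340,150,400)),('top',(80,340,130,380))):
    i=cv2.imread(f'pics/{n}0.png')[a:b,c:d]; cv2.imwrite(f'pics/{n}0c.png',cv2.resize(i,None,fx=2.3,fy=2.3,interpolation=cv2.INTER_CUBIC))
E
```

```text
(no output)
```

View pics/side0c.png

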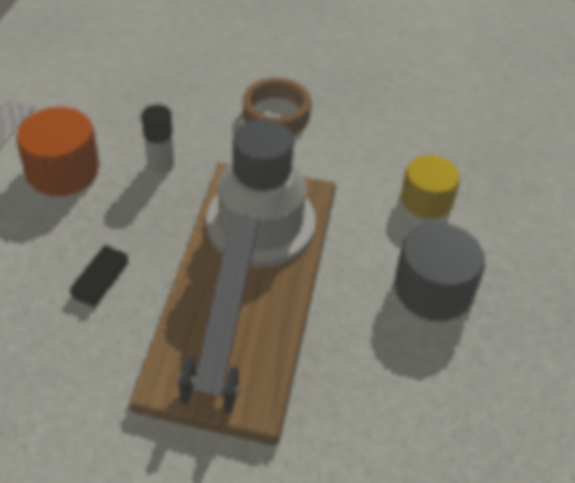

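View pics/top0c.png

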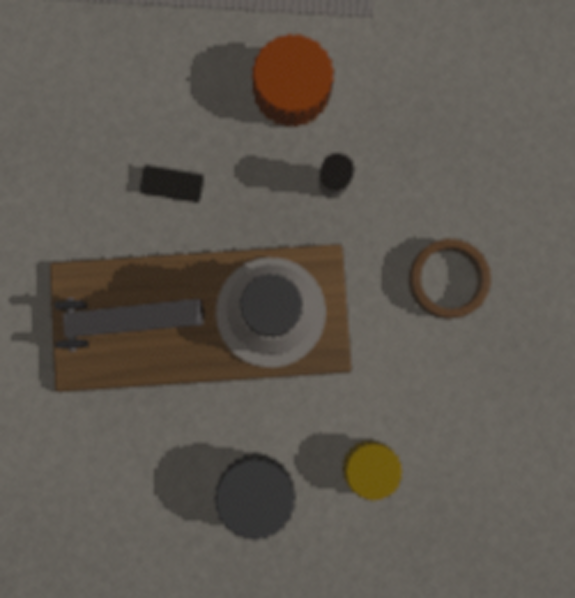

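View pics/top0.png

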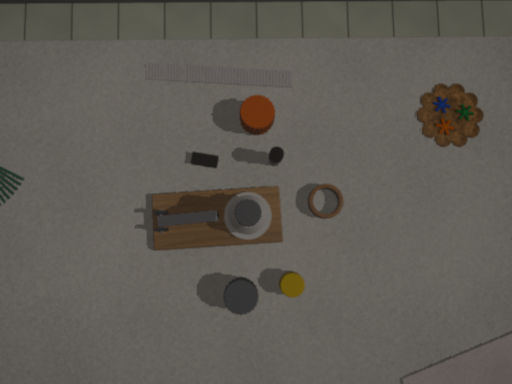

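Things that could be taken for the cap, by top-view pixel:
- orange can (257,113): excluded by colour
- yellow can (292,285): excluded by colour
- large grey can (241,296): grey, but larger and standing on the table
- small grey cap (248,212): on the bottle in the wooden board

The last one is the target, and the close crops confirm it sits on the white bottle. The clamp bar points from the hinge at (163,218) to the tip at (216,216), and it is raised.

```bash
cat > est.py <<'E'
from h import *
import pickle
from scipy.optimize import least_squares
T=pickle.load(open('top0.pkl','rb'));S=pickle.load(open('side0.pkl','rb'))
def crop(u,v,s,off): return (u/2.3+off[0],v/2.3+off[1])
tc=[(crop(*x,1,(130,80)))for x in[(52,263),(342,246),(351,371),(56,390)]]
sc=[(crop(*x,1,(150,130)))for x in[(218,163),(335,183),(278,440),(132,409)]]
print([np.round(atz(T,*c,15),1)for c in tc],[np.round(atz(S,*c,z),1)for c,z in zip(sc,(15,15,15,15))])
# holder frame: corners order top: (-?) fit x,y,yaw
def W(P,th,X):
    c,s=np.cos(th),np.sin(th);return np.array([P[0]+c*X[0]-s*X[1],P[1]+s*X[0]+c*X[1],X[2]])
obs=[]
# hinge end (image left) y=185 ; bottle end y=-65
capT=crop(271,305,1,(130,80));capS=crop(263,140,1,(150,130))
def res(v,sg):
    r=[]
    L=[(sg*55,185),(sg*55,-65),(-sg*55,-65),(-sg*55,185)]
    for c,l in zip(tc,L): r+=list(proj(T,W(v,v[2],(*l,15)))-c)
    for im,c in((T,capT),(S,capS)): r+=list(proj(im,W(v,v[2],(0,0,116)))-c)
    return r
for sg in(1,-1):
  for th0 in(0,1.57,3.14,-1.57):
    o=least_squares(res,[530,0,th0],args=(sg,))
    if o.cost<100: print(sg,o.x,o.cost,np.round(o.fun,1)); best=o.x
print('rows', [np.round(proj(T,W(best,best[2],(0,165,30))),1)])
def tip(a): # top of free end
    return W(best,best[2],(0,165-124*np.cos(a)-3*np.sin(a)*0,30+124*np.sin(a)+3*np.cos(a)))
for a in(.45,.55,.65,.75,.85): print(a,np.round(tip(a),1),'top',np.round((proj(T,tip(a))-[130,80])*2.3),'side',np.round((proj(S,tip(a))-[150,130])*2.3))
for n,uv in(('tape',(325,199)),('stick',(276,156)),('eraser',(207,160)),('big',(241,296)),('yel',(292,285)),('orange',(257,113))): print(n,np.round(atz(T,*uv,{'tape':11,'stick':55}.get(n,20))))
E
python3 est.py
```

```text
[array([624.9, 180.4,  15. ]), array([635.2, -65.7,  15. ]), array([529. , -70.6,  15. ]), array([518.1, 176.6,  15. ])] [array([634.6, -60.8,  15. ]), array([527. , -66.7,  15. ]), array([515. , 181.3,  15. ]), array([619.5, 188.4,  15. ])]
1 [ 5.79127978e+02 -4.10041359e+00  4.16678839e-02] 4.728440706885625 [-1.4 -0.7  0.5 -0.8  0.4  1.1 -1.   0.9  0.2  0.1 -0.2 -1.7]
1 [ 5.79127979e+02 -4.10041426e+00  4.16678939e-02] 4.728440706884385 [-1.4 -0.7  0.5 -0.8  0.4  1.1 -1.   0.9  0.2  0.1 -0.2 -1.7]
1 [ 5.79127979e+02 -4.10041450e+00  4.16678977e-02] 4.728440706884674 [-1.4 -0.7  0.5 -0.8  0.4  1.1 -1.   0.9  0.2  0.1 -0.2 -1.7]
1 [ 5.79127978e+02 -4.10041530e+00  4.16678874e-02] 4.728440706884807 [-1.4 -0.7  0.5 -0.8  0.4  1.1 -1.   0.9  0.2  0.1 -0.2 -1.7]
rows [array([161.1, 220.9])]
0.45 [576.9  49.2  86.6] top [202. 312.] side [246. 212.]
0.55 [576.7  55.1  97.4] top [193. 312.] side [244. 208.]
0.65 [576.4  62.1 107.4] top [183. 311.] side [242. 206.]
0.75 [576.   70.1 116.7] top [171. 311.] side [239. 206.]
0.85 [575.7  79.  125.1] top [158. 311.] side [236. 207.]
tape [ 610. -157.   11.]
stick [689. -59.  55.]
eraser [690.  74.  20.]
big [427.  12.  20.]
yel [446. -86.  20.]
orange [783. -26.  20.]
```

```bash
cat > go.py <<'E'
import sys
from h import *
# usage: go.py x y z angdeg(of tool x in world) nrows
s=bot.observe();p=np.array(s['ee_pos']);R=np.array(s['ee_rot'])
a=np.degrees(np.arctan2(R[1,0],R[0,0]))
print('clock',round(s['clock'],2),'p',p.round(1),'ang',round(a,1),'tilt',R[:2,2].round(4),'q',s['q'].round(0),'F',s['ft_force'].round(1),'open',round(s['opening'],1))
if len(sys.argv)>1:
    x,y,z,ta=map(float,sys.argv[1:5]);n=int(sys.argv[5])
    d=np.array([x,y,z])-p;da=(ta-a+180)%360-180;st=da/n
    for i in range(n):
        t=np.radians(a+i*st);X=np.array([np.cos(t),np.sin(t),0]);Y=np.array([np.sin(t),-np.cos(t),0])
        g=d/n/10;print([round(float(g@X),2),round(float(g@Y),2),round(float(-g[2]),2),round(-np.radians(st),3)])
E
python3 go.py 575 106 130 2.4 10
```

```text
clock 1.0 p [301.3 604.  233.7] ang 63.5 tilt [-0.  0.] q [-70.  27.   1.  89.  -1.  64.  -5.] F [-0.   0.8  0.4] open 87.9
[-3.23, 4.67, 1.04, np.float64(0.107)]
[-2.72, 4.99, 1.04, np.float64(0.107)]
[-2.17, 5.25, 1.04, np.float64(0.107)]
[-1.6, 5.45, 1.04, np.float64(0.107)]
[-1.01, 5.59, 1.04, np.float64(0.107)]
[-0.41, 5.67, 1.04, np.float64(0.107)]
[0.19, 5.68, 1.04, np.float64(0.107)]
[0.8, 5.63, 1.04, np.float64(0.107)]
[1.39, 5.51, 1.04, np.float64(0.107)]
[1.97, 5.33, 1.04, np.float64(0.107)]
```

Emit:
{"api": "drive_tool", "payload": {"motion": [[-3.2, 4.7, 0.5, 0.107], [-2.7, 5.0, 0.5, 0.107], [-2.2, 5.2, 0.5, 0.107], [-1.6, 5.4, 0.5, 0.107], [-1.0, 5.6, 0.5, 0.107], [-0.4, 5.7, 0.5, 0.107], [0.2, 5.7, 0.5, 0.107], [0.8, 5.6, 0.5, 0.107], [1.4, 5.5, 0.5, 0.107], [2.0, 5.3, 0.5, 0.107]], "claw": 0}}

```text
clock: 2.25
ee_pos: [574.9, 95.6, 182.5]
ee_rot: [[1.0, 0.014, 0.004], [0.014, -1.0, 0.008], [0.004, -0.008, -1.0]]
ft_force: [1.0, 0.2, 0.5]
opening: 0.6
```

```bash
python3 go.py 575 106 120 2.4 3
```

```text
clock 2.25 p [574.9  95.6 182.5] ang 0.8 tilt [0.0038 0.008 ] q [-33.  23.  23. 106. -11.  53.  -4.] F [1.  0.2 0.5] open 0.6
[0.01, -0.35, 2.08, np.float64(-0.009)]
[0.01, -0.35, 2.08, np.float64(-0.009)]
[0.02, -0.35, 2.08, np.float64(-0.009)]
```

Emit:
{"api": "drive_tool", "payload": {"motion": [[0, -0.4, 2.7, -0.01], [0, -0.4, 2.7, -0.01], [0, -0.3, 2.7, -0.01], [0, 0, 0, 0]]}}

```text
clock: 2.75
ee_pos: [578.4, 100.3, 100.6]
ee_rot: [[0.999, 0.033, 0.008], [0.033, -0.999, 0.006], [0.008, -0.006, -1.0]]
ft_force: [-0.1, -0.4, -0.1]
opening: 0.1
```

```bash
python3 - <<'E'
from h import *
for n,(a,b,c,d) in (('side',(100,340,120,400)),('top',(80,340,100,380))):
    p=bot.grab_frame(n);save(p,n+'1.png');i=cv2.imread(f'pics/{n}1.png')[a:b,c:d]; cv2.imwrite(f'pics/{n}1c.png',cv2.resize(i,None,fx=2,fy=2,interpolation=cv2.INTER_CUBIC))
E
python3 go.py
```

```text
clock 2.85 p [580.2 100.2 102.8] ang 1.9 tilt [0.0118 0.0069] q [-31.  29.  21. 109. -15.  44.  -1.] F [ 0.7 -0.   0.8] open 0.7
```

View pics/side1c.png

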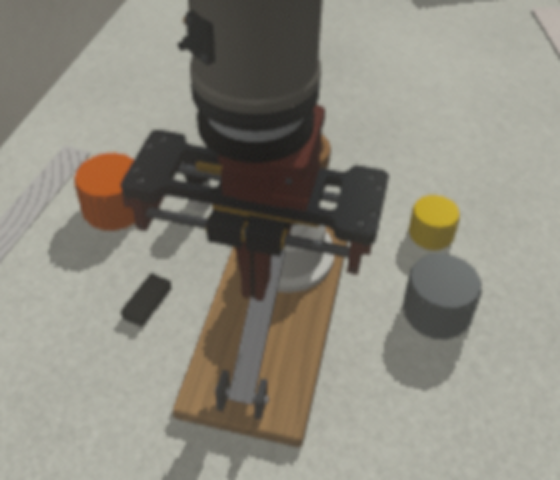

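View pics/top1c.png

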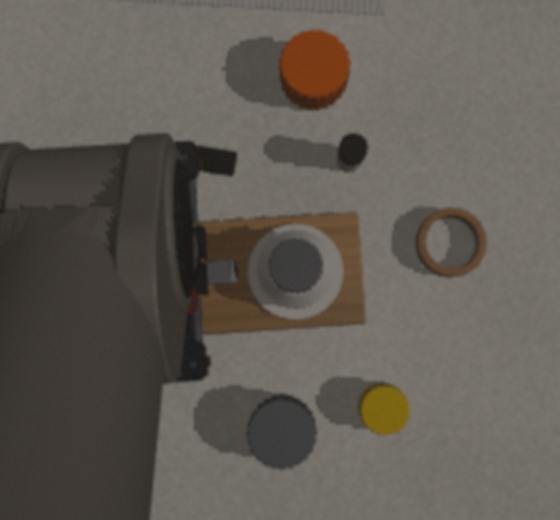

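The gripper's wide side lies along x, so it clears the cap. The closed fingers are over the bar, at about (255,290) in the side crop. Next I press down.

Emit:
{"api": "drive_tool", "payload": {"motion": [[-0.3, 0, 1.2, 0], [0, 0, 1.2, 0], [0, 0, 1.0, 0], [0, 0, 1.0, 0], [0, 0, 0.8, 0]], "grip_force": 20}}

```text
clock: 3.48
ee_pos: [579.9, 100.7, 50.6]
ee_rot: [[0.999, 0.032, 0.017], [0.032, -0.999, 0.008], [0.017, -0.008, -1.0]]
ft_force: [0.1, -0.4, 2.3]
opening: 0.6
```

Emit:
{"api": "drive_tool", "payload": {"motion": [[-0.3, 0, 0.5, 0], [0, 0, 0.4, 0], [0, 0, 0.3, 0], [0, 0, 0.3, 0]]}}

```text
clock: 3.98
ee_pos: [577.2, 100.6, 43.8]
ee_rot: [[0.999, 0.03, 0.015], [0.03, -0.999, 0.013], [0.016, -0.013, -1.0]]
ft_force: [-11.0, -1.0, 31.7]
opening: 0.4
```

Emit:
{"api": "drive_tool", "payload": {"motion": [[0, 0, 0, 0], [0, 0, 0, 0], [0, 0, -3, 0], [0, 0, -5, 0], [0, 0, -5, 0]]}}

```text
clock: 4.6
ee_pos: [571.6, 98.9, 172.9]
ee_rot: [[1.0, 0.031, 0.006], [0.031, -0.999, 0.011], [0.006, -0.011, -1.0]]
ft_force: [0.9, 0.5, -0.4]
opening: 0.3
```

```bash
python3 go.py 578.5 -4 185 2.4 3
```

```text
clock 4.6 p [571.6  98.9 172.9] ang 1.8 tilt [0.006  0.0113] q [-33.  23.  23. 107. -12.  51.  -3.] F [ 0.9  0.5 -0.4] open 0.3
[0.12, 3.43, -0.4, np.float64(-0.004)]
[0.11, 3.43, -0.4, np.float64(-0.004)]
[0.1, 3.43, -0.4, np.float64(-0.004)]
```

```bash
python3 - <<'E'
from h import *
import pickle
for n,(a,b,c,d) in (('side',(100,340,120,400)),('top',(150,280,180,320))):
    p=bot.grab_frame(n);save(p,n+'2.png');pickle.dump(p,open(n+'2.pkl','wb'));i=cv2.imread(f'pics/{n}2.png')[a:b,c:d]; cv2.imwrite(f'pics/{n}2c.png',cv2.resize(i,None,fx=2 if n=='side' else 4,fy=2 if n=='side' else 4,interpolation=cv2.INTER_CUBIC))
T=p
print(atz(T,247.7,212.5,116),atz(T,248,212.6,116))
for th in (0,):
  pts=[proj(T,(579+23*np.cos(t),-4+23*np.sin(t),116)) for t in np.linspace(0,6.28,5)]
  print(np.round((np.array(pts)-[180,150])*4))
E
```

```text
[579.51048821  -3.56766728 116.        ] [579.33021202  -4.07610559 116.        ]
[[271. 197.]
 [218. 252.]
 [273. 305.]
 [326. 250.]
 [271. 197.]]
```

View pics/side2c.png

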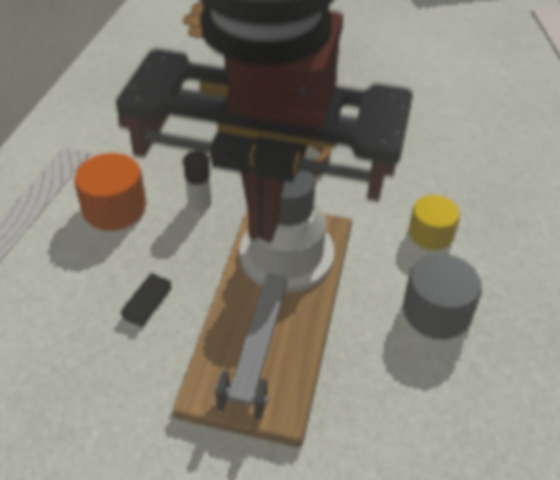

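View pics/top2c.png

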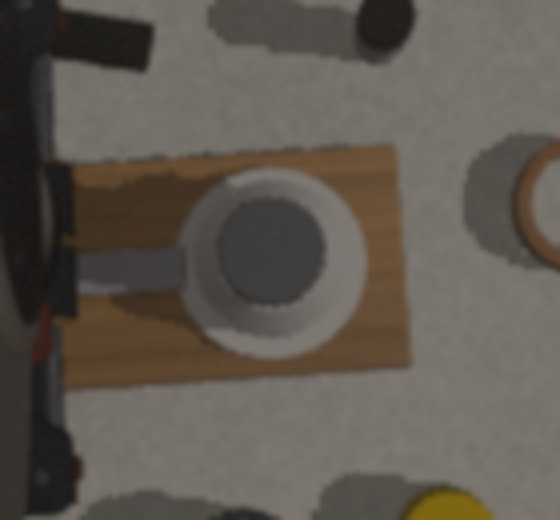

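The clamp is down: its tip is at (277,285) in the side crop, on the foot. In the top crop the cap rim spans columns 218–326 and rows 197–305, which matches an axis at (579,-4). I'll open the fingers and move over the cap.

Emit:
{"api": "drive_tool", "payload": {"motion": [[0.2, 3.4, -0.6, 0], [0.3, 3.4, -0.6, 0], [0.2, 3.4, -0.4, 0], [0, 0, 0, 0], [0, 0, 0, 0]], "claw": 8.7}}

```text
clock: 5.32
ee_pos: [583.9, -2.8, 187.8]
ee_rot: [[0.999, 0.035, 0.012], [0.035, -0.999, 0.015], [0.012, -0.015, -1.0]]
ft_force: [-0.4, 0.8, -1.3]
opening: 46.7
```

```bash
python3 go.py 579 -4 140 2.4 3
```

```text
clock 5.33 p [583.9  -2.8 187.8] ang 2.0 tilt [0.0116 0.0149] q [-24.  22.  24. 106. -12.  53.   8.] F [-0.4  0.8 -1.3] open 46.7
[-0.17, 0.03, 1.59, np.float64(-0.002)]
[-0.17, 0.03, 1.59, np.float64(-0.002)]
[-0.17, 0.03, 1.59, np.float64(-0.002)]
```

Emit:
{"api": "drive_tool", "payload": {"motion": [[-0.3, 0, 0, 0], [-0.1, 0.1, 0, 0], [0, 0, 0, 0], [0, 0, 0, 0]]}}

```text
clock: 5.82
ee_pos: [579.1, -0.7, 186.5]
ee_rot: [[0.999, 0.039, 0.01], [0.039, -0.999, 0.016], [0.01, -0.015, -1.0]]
ft_force: [-0.3, 0.4, -0.4]
opening: 86.1
```

```bash
python3 go.py 579 -4 95 2.4 4
```

```text
clock 5.83 p [579.1  -0.7 186.5] ang 2.2 tilt [0.0096 0.0157] q [-25.  22.  24. 107. -12.  53.   8.] F [-0.3  0.4 -0.4] open 86.1
[-0.0, 0.08, 2.29, np.float64(-0.001)]
[-0.0, 0.08, 2.29, np.float64(-0.001)]
[-0.0, 0.08, 2.29, np.float64(-0.001)]
[-0.0, 0.08, 2.29, np.float64(-0.001)]
```

Emit:
{"api": "drive_tool", "payload": {"motion": [[0, 0.2, 2.2, 0], [0, 0.2, 2.2, 0], [0, 0.1, 2.2, 0], [0, 0, 1.2, 0], [0, 0, 0, 0]]}}

```text
clock: 6.45
ee_pos: [581.6, -3.5, 107.4]
ee_rot: [[0.999, 0.041, 0.013], [0.041, -0.999, 0.016], [0.013, -0.016, -1.0]]
ft_force: [-0.1, -0.3, -0.3]
opening: 87.2
```

```bash
python3 go.py 579 -4 95 2.4 2
```

```text
clock 6.45 p [581.6  -3.5 107.4] ang 2.3 tilt [0.0127 0.0164] q [-22.  28.  22. 110. -16.  44.  11.] F [-0.1 -0.3 -0.3] open 87.2
[-0.13, 0.02, 0.62, np.float64(-0.001)]
[-0.13, 0.02, 0.62, np.float64(-0.001)]
```

Emit:
{"api": "drive_tool", "payload": {"motion": [[-0.2, 0.1, 0.7, 0], [-0.1, 0, 0.5, 0], [0, 0, 0, 0]]}}

```text
clock: 6.82
ee_pos: [579.7, -4.4, 96.2]
ee_rot: [[0.999, 0.041, 0.015], [0.041, -0.999, 0.017], [0.016, -0.016, -1.0]]
ft_force: [0.8, -0.3, 0.7]
opening: 87.2
```

Emit:
{"api": "drive_tool", "payload": {"motion": [[0, 0, 0, 0], [0, 0, 0, 0], [0, 0, 0, 0], [0, 0, 0, 0], [0, 0, 0, 0], [0, 0, 0, 0]], "claw": 3.5, "grip_force": 25}}

```text
clock: 7.58
ee_pos: [580.4, -4.3, 97.0]
ee_rot: [[0.999, 0.041, 0.017], [0.041, -0.999, 0.017], [0.018, -0.016, -1.0]]
ft_force: [-0.5, 0.9, -0.4]
opening: 45.4
```

```bash
python3 go.py 579 -4 95 2.4 1; python3 - <<'E'
from h import *
for n,(a,b,c,d) in (('side',(100,340,120,400)),):
    p=bot.grab_frame(n);save(p,n+'3.png');i=cv2.imread(f'pics/{n}3.png')[a:b,c:d]; cv2.imwrite(f'pics/{n}3c.png',cv2.resize(i,None,fx=2,fy=2,interpolation=cv2.INTER_CUBIC))
print(bot.observe()['torque'])
E
```

```text
clock 7.58 p [580.4  -4.3  97. ] ang 2.3 tilt [0.0169 0.0171] q [-22.  29.  21. 111. -17.  42.  12.] F [-0.5  0.9 -0.4] open 45.4
[-0.14, -0.04, 0.2, np.float64(-0.001)]
[-0.10708876  0.07961107  0.01601178]
```

View pics/side3c.png

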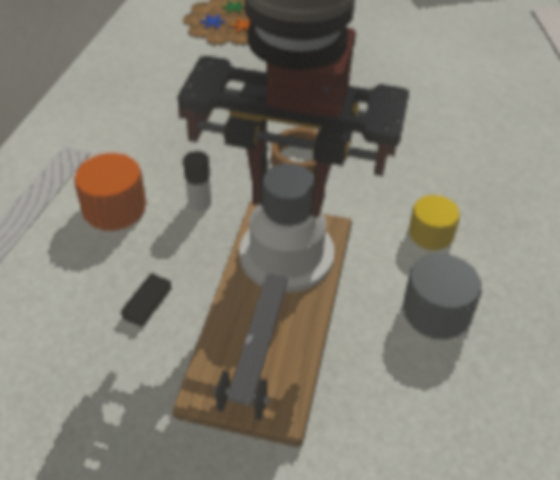

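The pads are closed on the cap: the opening reads 45.4 mm, and they straddle it at (288,195). Now I'll try a small turn in the + sense.

Emit:
{"api": "drive_tool", "payload": {"motion": [[0, 0, 0, 0.1], [0, 0, 0, 0.1]]}}

```text
clock: 7.88
ee_pos: [580.5, -3.9, 97.1]
ee_rot: [[0.986, -0.163, 0.017], [-0.164, -0.986, 0.018], [0.014, -0.02, -1.0]]
ft_force: [0.3, 0.7, -0.5]
opening: 45.4
```

```bash
python3 go.py 579 -4 95 2.4 1; python3 -c "
from h import *;print(bot.observe()['torque'])"
```

```text
clock 7.88 p [580.5  -3.9  97.1] ang -9.4 tilt [0.0172 0.0179] q [-24.  29.  24. 111. -19.  43.   2.] F [ 0.3  0.7 -0.5] open 45.4
[-0.15, 0.03, 0.21, np.float64(-0.206)]
[ 0.04696908 -0.0097511   0.34186054]
```

Emit:
{"api": "drive_tool", "payload": {"motion": [[0, 0, 0, 0.05]]}}

```text
clock: 8.0
ee_pos: [580.5, -3.9, 97.2]
ee_rot: [[0.977, -0.213, 0.017], [-0.213, -0.977, 0.017], [0.013, -0.021, -1.0]]
ft_force: [-1.0, -1.4, 0.8]
opening: 45.2
```

```bash
python3 go.py; python3 -c "
from h import *;print(bot.observe()['torque'])"
```

```text
clock 8.0 p [580.5  -3.9  97.2] ang -12.3 tilt [0.017  0.0175] q [-24.  29.  25. 111. -19.  43.  -0.] F [-1.  -1.4  0.8] open 45.2
[-0.39388654  0.21764085  0.52285125]
```

The torque climbs from 0.34 to 0.52 N·m after 0.25 rad, so this is the stop. I'll try the other way.

Emit:
{"api": "drive_tool", "payload": {"motion": [[0, 0, 0, -0.1], [0, 0, 0, -0.1], [0, 0, 0, -0.1], [0, 0, 0, -0.1], [0, 0, 0, -0.1], [0, 0, 0, -0.1]]}}

```text
clock: 8.75
ee_pos: [580.8, -4.6, 97.3]
ee_rot: [[0.92, 0.393, 0.018], [0.392, -0.92, 0.016], [0.023, -0.008, -1.0]]
ft_force: [0.8, 0.5, -0.3]
opening: 45.6
```

```bash
python3 go.py; python3 -c "
from h import *;print(bot.observe()['torque'])"
```

```text
clock 8.75 p [580.8  -4.6  97.3] ang 23.1 tilt [0.0177 0.0159] q [-18.  28.  16. 110. -13.  42.  29.] F [ 0.8  0.5 -0.3] open 45.6
[ 0.0297313  -0.02950985 -0.05462617]
```

It turns freely this way. I'll carry on towards the stop at about 1.2 rad.

Emit:
{"api": "drive_tool", "payload": {"motion": [[0, 0, 0, -0.1], [0, 0, 0, -0.1], [0, 0, 0, -0.1], [0, 0, 0, -0.1], [0, 0, 0, -0.1], [0, 0, 0, -0.1], [0, 0, 0, -0.1]]}}

```text
clock: 9.62
ee_pos: [581.5, -3.8, 97.3]
ee_rot: [[0.429, 0.903, 0.019], [0.903, -0.429, 0.017], [0.023, 0.01, -1.0]]
ft_force: [-0.4, 1.1, -0.5]
opening: 45.1
```

```bash
python3 go.py; python3 -c "
from h import *;print(bot.observe()['torque'])"
```

```text
clock 9.62 p [581.5  -3.8  97.3] ang 64.6 tilt [0.019  0.0168] q [ -9.  28.   5. 110.  -5.  42.  64.] F [-0.4  1.1 -0.5] open 45.1
[ 0.05272074 -0.00417466  0.03386358]
```

Emit:
{"api": "drive_tool", "payload": {"motion": [[0, 0, 0, -0.06], [0, 0, 0, -0.06]]}}

```text
clock: 9.88
ee_pos: [581.5, -3.5, 97.3]
ee_rot: [[0.313, 0.949, 0.019], [0.949, -0.314, 0.017], [0.022, 0.013, -1.0]]
ft_force: [-1.1, -0.2, 0.1]
opening: 45.2
```

```bash
python3 go.py; python3 -c "
from h import *;print(bot.observe()['torque'])"
```

```text
clock 9.88 p [581.5  -3.5  97.3] ang 71.7 tilt [0.0189 0.0172] q [ -8.  28.   3. 110.  -4.  42.  70.] F [-1.1 -0.2  0.1] open 45.2
[0.10932882 0.20414775 0.00495018]
```

Emit:
{"api": "drive_tool", "payload": {"motion": [[0, 0, 0, -0.06], [0, 0, 0, -0.04]]}}

```text
clock: 10.12
ee_pos: [581.3, -3.4, 97.3]
ee_rot: [[0.216, 0.976, 0.018], [0.976, -0.217, 0.018], [0.022, 0.014, -1.0]]
ft_force: [0.6, 0.5, 0.5]
opening: 45.1
```

```bash
python3 go.py; python3 -c "
from h import *;print(bot.observe()['torque'])"
```

```text
clock 10.12 p [581.3  -3.4  97.3] ang 77.5 tilt [0.0185 0.0181] q [ -7.  27.   2. 110.  -3.  42.  74.] F [0.6 0.5 0.5] open 45.1
[ 0.20927826  0.03978236 -0.83677222]
```

The stop shows up as −0.84 N·m at 1.31 rad of gripper turn. I'll back off slightly and lift gently.

Emit:
{"api": "drive_tool", "payload": {"motion": [[0, 0, 0, 0.04], [0, 0, -0.4, 0], [0, 0, -0.6, 0]]}}

```text
clock: 10.5
ee_pos: [581.1, -3.4, 106.8]
ee_rot: [[0.258, 0.966, 0.018], [0.966, -0.258, 0.018], [0.022, 0.013, -1.0]]
ft_force: [0.5, 0.0, -0.2]
opening: 45.0
```

```bash
python3 go.py; python3 -c "
from h import *;print(bot.observe()['torque'])"
```

```text
clock 10.5 p [581.1  -3.4 106.8] ang 75.1 tilt [0.0181 0.018 ] q [ -7.  27.   3. 109.  -3.  43.  72.] F [ 0.5  0.  -0.2] open 45.0
[ 0.1263447  -0.13334718  0.0580345 ]
```

It rose 9.5 mm with almost no force, so the lugs are clear. I'll lift to about 10 cm.

Emit:
{"api": "drive_tool", "payload": {"motion": [[0, 0, -1, 0], [0, 0, -1.5, 0], [0, 0, -2, 0], [0, 0, -2, 0], [0, 0, -1.5, 0], [0, 0, -1, 0], [0, 0, -0.3, 0], [0, 0, 0, 0], [0, 0, 0, 0], [0, 0, 0, 0]]}}

```text
clock: 11.75
ee_pos: [578.4, -6.2, 207.6]
ee_rot: [[0.258, 0.966, 0.018], [0.966, -0.258, 0.017], [0.021, 0.013, -1.0]]
ft_force: [-0.4, 0.3, -0.7]
opening: 45.7
```

```bash
python3 go.py; python3 - <<'E'
from h import *
for n,(a,b,c,d) in (('side',(60,340,120,400)),('top',(80,340,100,380))):
    p=bot.grab_frame(n);save(p,n+'4.png');i=cv2.imread(f'pics/{n}4.png')[a:b,c:d]; cv2.imwrite(f'pics/{n}4c.png',cv2.resize(i,None,fx=2,fy=2,interpolation=cv2.INTER_CUBIC))
E
python3 go.py
```

```text
clock 11.75 p [578.4  -6.2 207.6] ang 75.1 tilt [0.0182 0.0167] q [ -8.  19.   3. 105.  -2.  54.  72.] F [-0.4  0.3 -0.7] open 45.7
clock 11.85 p [578.5  -6.2 207.7] ang 75.1 tilt [0.0183 0.0167] q [ -8.  19.   3. 105.  -2.  54.  72.] F [ 0.5 -0.5 -0.3] open 45.3
```

View pics/side4c.png

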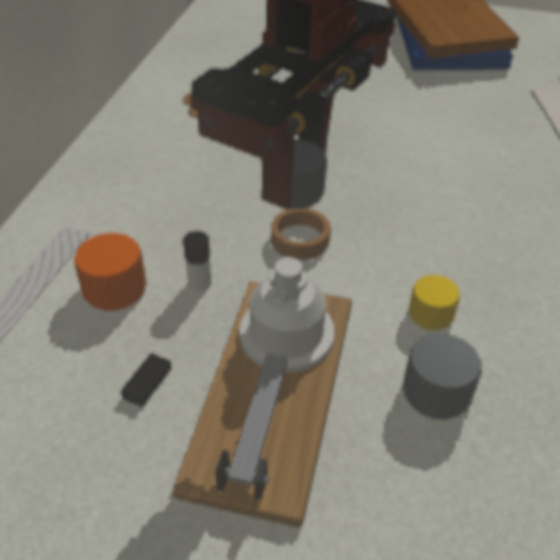

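View pics/top4c.png

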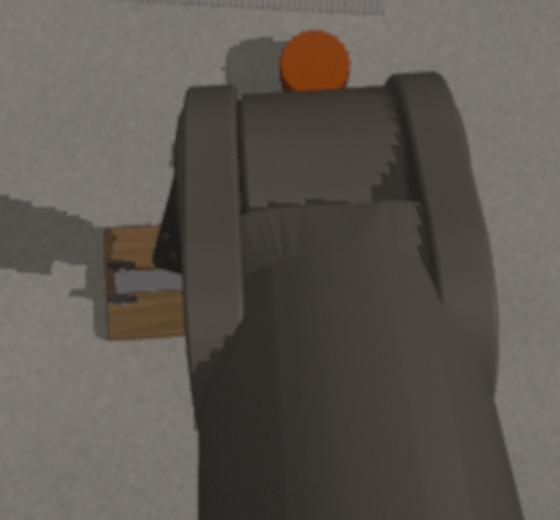

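The cap is in the fingers at (308,175) in the side crop and the neck is bare at (288,270). The clamp is down with its tip at (275,365), and the bystanders are where they were. Handing in.

```bash
python3 -c "
from h import *
print(bot.close_job());s=bot.observe();print(s['clock'],s['ee_pos'],s['opening'])"
```

```text
the job is handed in; nothing more can be done
None
the job is handed in; nothing more can be done
```

The cap is off and held in the gripper about 11 cm above where it sat, and the clamp bar is down on the bottle's foot. I handed the job in at about 12 s; no verdict is reported.

- **Clamp:** I pressed the bar down with closed fingers until it hit its end stop (about 32 N, with the fingertips at about the bar's level height). The last side picture shows it still down.
- **Cap:** I chose the small grey cap on the bottle and gripped it at 25 N. Turning clockwise seen from above, it stopped after about 0.25 rad. Turning counter-clockwise, it ran freely to its stop and then lifted with almost no force.
- **Last checks:** The side picture shows the neck bare and the cap between the fingers, with the opening at about 45 mm. The tape roll, glue stick and eraser look unmoved there.
- **Not fully matching or not confirmed:**
  - The stop came at 1.31 rad of gripper turn against the stated 1.2, probably because the cap slipped about 0.1 rad in the pads.
  - The tool was tilted by about 1.4°.
  - The arm hid the bottle and bystanders in the last top view, so that check rests on the side camera alone.

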